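Feed two heat-spreader plates from the bottom of a gravity magazine

ROBOT

A 6-joint arm with a two-finger parallel gripper is mounted at the origin on a cart in front of the work surface, level with it; the furniture and walls round the work are solid. World frame = base frame: x ahead of the robot, y to its left, z up, the work surface at z = 0. Lengths are in mm, angles in degrees, forces in N, time in s.
With the tool pointing down it reaches from about 300 to 850 mm from the base axis. Payload 4.2 kg.
Tool frame: the origin (TCP) lies between the finger pads; the fingertips stand 14 mm ahead of it and the grasp point (between the pads) lies 5 mm behind it (env.finger_overhang is the distance from the TCP to the fingertips, in mm); z points along the fingers, y is the line along which they close (so a half turn about z gives the same grasp; the last joint's range is limited). The gripper opens to 91 mm and grips with 3 to 60 N. Pads are 32 mm wide; open, the fingers measure 118 mm over their backs; the gripper's body (76 mm by 178 mm) begins 60 mm behind the grasp point.
Start: joints at [68.812, 18.312, 89.639, -0, 72.044, -1.146], TCP at [197.061, 540.193, 227.976] pointing down, gripper open.
Joint ranges: [-177.97, 177.97], [-48.28, 115.42], [12.27, 149.76], [-77.06, 257.06], [2.81, 150.46], [-146.56, 146.56]. Speed limits (degrees/s): [147.25, 147.25, 180, 180, 180, 180].

INTERFACE

Orientations are given as [roll, pitch, yaw] about the fixed x, y, z axes, in that order (R = Rz(yaw) Ry(pitch) Rx(roll)).
In Python, from workcell import status, cams, env, finder gives the robot as it stands.
- The arm moves only by the tool apply_moves, never from a script. Its argument "increments" is a list of rows, each a list of 7 numbers: the opening, from -1 (shut) to 1 (fully open), then the shift along the world's x, y, z in m, then the turn, a rotation vector about the world's x, y, z in degrees. In form: [[gripper, x, y, z, ax, ay, az], ...]. A call has 1 to 5 rows; each row shifts and turns the commanded pose from where the row before left it; what a row does not reach is not made up. A row lasts 1/12 s, in which the tool goes at most 41.7 mm and 7.16 degrees, less where a joint would pass 70% of its speed; a pose out of reach is approached as far as the arm can. A call with a gripper value outside its range is refused whole. The fingers move at their own pace and stop on an object; "newtons" is the grip in N (left out, the last holds). Time passes only in rows, so rows that do not move let the fingers close. It gives the time, the measured TCP pose, the force, the opening and the grip force at its end, in the units of the state.
- status.state(): the state, without advancing time (a new reading comes with each control period).
- cams.grab_frame(name): name is "scene" or "top" or "wrist"; returns a dict with "color" (420x560x3 uint8, red, green, blue), "intrinsics" (3x3 intrinsics, pixels), "R" (3x3) and "t" (3): a world point X has camera coordinates R X + t. Camera axes: x right, y down, z forward; pixel columns grow to the right and rows downward; lengths in mm; the calibration is good to about 2 mm. A picture is of the moment at which its call begins. There is no depth.
- env.job_done(): hands the job in; it is judged then, once.
Trained networks look in the newest picture that a camera, given by its name, has taken for a name from the list of things; names that differ only in an ending like _2 or _b are one class to them, and where a whole thing is asked for, a point or a joint stands for the part that bears it (a point fixed in the world has none). Each returns a list of dicts, best first, with "score" (0 to 1); they miss things now and then, are a little off and sometimes report something else, mostly with a low value. They report only what shows in the picture. A call takes as long as a camera call. They do not tell look-alikes from the thing itself.
- finder.boxes_of(query, camera): "rect" ([left, top, width, height] in pixels, round what is visible of it).
- finder.trace(query, camera): "pixels" (420x560 bool, what is visible of it) and "rect" ([left, top, width, height] in pixels, round what is visible of it).
The state is a dict: "time_s": time; "qpos": joint angles; "qvel": joint speeds; "effort": joint torques, N m; "ee_pos": TCP position; "ee_rot": TCP orientation; "force": force on the tool from outside, world axes, zero at the start; "torque": the same for the moment, N m; "gripper_width": finger opening in mm; "gripper_force": force on a finger pad.
Only numpy, scipy, OpenCV 4.12 (cv2) and the standard library are available. Lean on these libraries where they do the work, as an engineer would, in place of code of your own. Each camera call takes 0.05 s, during which the arm holds its last target. There are 200 camera calls.

TASK

Take the orange-handled pusher and, working its blade through the slot at the back of the magazine, feed two copper plates out of the bottom one after the other, drawing the blade back each time so that the stack drops to the deck. The two plates must end in a row touching each other and the black end stop, without shifting the stop (it is only lightly clamped); then stand the pusher back on the bench. Keep the fingers off the plates and leave the bottle, the heat sink and the yellow reel alone.

Things in the scene. Friction and masses are not known exactly. Their poses are not given: they have to be found in the camera images.
- magazine: Fixed feeder; grey base 64 wide whose top (the deck) is 12 mm above the bench, from x = -50 to +140 mm. Origin: on the bench under the stack's centre; z up; x = feed direction (plates come out to +x, the blade enters from -x). Four aluminium corner angles, tops at z = 76, form an open-topped column 41 (x) by 42 (y) inside. Rails 6 high, 42 apart, guide the plates along the deck
- back_slot (a point): Foot of the slot in the column's back, on the deck, at magazine x = -24.5 mm (outer face), y = 0, z = 12. The slot is 24 mm wide and open from the deck to the top. Axes as the magazine's. The blade's end must enter less than 3 mm above the deck, or it meets the second plate: let it touch the deck to find the height
- mouth (a point): Middle of the front exit, on the deck, at magazine x = +24.5 mm (outer face), y = 0, z = 12. The front angles end 10 mm above the deck, so only the lowest plate can pass. A plate has left the column when its centre is past magazine x = +41; only then can the next come down. Axes as the magazine's
- end_stop (a joint): Slide of the black stop block that closes the deck's far end, 40 wide, 14 high, with a brass thumbscrew: its face lies at magazine x = 106 mm + this value (0 to 12 mm at the start). It is held by friction only and slips at about 14 N
- stop_face (a point): Centre of the end stop's face that the plates shall touch, 4 mm above the deck; axes as the magazine's
- pusher_grip (a point): Middle of the pusher's orange upright handle, 45 mm above its underside; x along the blade, z up. Handle 20 (x) by 16 (y), from 5 to 62 mm above the underside, black band near the top. Foot 46 wide, 5 thick, x = -20 to +8. It stands on the bench with the blade flat; 0.16 kg
- blade_end (a point): Lower front edge of the pusher's flat steel blade, 95 mm ahead of the handle's centre (45 mm below pusher_grip); blade 16 wide, 5 thick, level with the underside; axes as pusher_grip
- pusher: The pusher again; origin on its underside, beneath the handle's centre (45 mm below pusher_grip); axes the same
- pump: Bystander: grey pump bottle, 66 mm diameter, 104 high; origin centre of its underside
- sink: Bystander: black finned heat sink 30 x 30 x 16; origin centre of its underside
- reel: Bystander: yellow reel 44 x 70 x 10, lying flat; origin centre of its underside
- plate_1: Copper plate 40 x 40 x 8, silvery patch on top, 25 to 70 g, lowest at the start; origin centre of its underside, axes as the magazine's, z up
- plate_2: Copper plate 40 x 40 x 8, silvery patch on top, 25 to 70 g, second from the bottom; origin centre of its underside, axes as the magazine's, z up
- plate_3: Copper plate 40 x 40 x 8, silvery patch on top, 25 to 70 g, third from the bottom; origin centre of its underside, axes as the magazine's, z up
- plate_4: Copper plate 40 x 40 x 8, silvery patch on top, 25 to 70 g, fourth; origin centre of its underside, axes as the magazine's, z up
- plate_5: Copper plate 40 x 40 x 8, silvery patch on top, 25 to 70 g, top of the stack; origin centre of its underside, axes as the magazine's, z up
Mind the look-alikes: they are no part of the job. What is shaped like the plate_5 but green or pink is not meant.

How it is judged:
By the outcome, as a careful person would: the job done as asked, in the order asked, and still so for the second after the job is handed in, with the robot touching nothing.
It also fails if it takes over 48 s, if anything falls off the work surface, if the arm or the gripper's body presses on something with over 40 N, if the wrist force passes 120 N, or if a joint passes its speed limit or range.

## Working session

There is one attempt and no reset: what is moved stays moved. The work goes in short steps, Python scripts to look and compute and a tool call to move; the robot and the scene stay as the last step left them, time stands still between calls to the robot, and variables do not carry over. Pictures are saved under pics/ and viewed, at most 10 in all, crops included, and the job is handed in when it is done.

Besides the shell and the picture viewer there is one more tool, called after ">>>" in YAML: its name, and indented under it one key for each argument. apply_moves: Moves the arm, as the interface text tells. Its arguments: {"type":"object","properties":{"increments":{"type":"array","items":{"type":"array","items":{"type":"number"}}},"newtons":{"type":"number"}},"required":["increments"]}

```bash
mkdir -p pics; ls
python3 - <<'E'
from workcell import status,cams,env,finder
import cv2,numpy as np,pickle
fs={}
for c in ["scene","top"]:
    f=cams.grab_frame(c); fs[c]=f
    cv2.imwrite(f"pics/{c}0.png",f["color"][:,:,::-1])
    print(c,np.round(f["intrinsics"],1).tolist(),np.round(f["R"],4).tolist(),np.round(f["t"],1).tolist())
    for q in ["magazine","pusher","end_stop","plate_5","pump","sink","reel"]:
        print(q,[(round(b["score"],2),np.round(b["rect"]).tolist()) for b in finder.boxes_of(q,c)[:4]])
pickle.dump(fs,open("f0.pkl","wb"))
a,b=[cv2.imread(f"pics/{c}0.png") for c in("scene","top")]
E
```

```text
pics
scene [[531.0, 0.0, 277.9], [0.0, 531.0, 212.6], [0.0, 0.0, 1.0]] [[0.8408, -0.5413, -0.0044], [-0.3706, -0.5697, -0.7336], [0.3945, 0.6185, -0.6796]] [-367.2, 202.9, 1294.7]
magazine [(0.95, [254.0, 188.0, 65.0, 54.0])]
pusher [(0.55, [210.0, 146.0, 23.0, 32.0])]
end_stop []
plate_5 [(0.57, [362.0, 297.0, 20.0, 19.0]), (0.39, [265.0, 193.0, 15.0, 12.0])]
pump [(0.76, [310.0, 256.0, 26.0, 46.0])]
sink [(0.66, [265.0, 252.0, 11.0, 17.0]), (0.17, [253.0, 185.0, 65.0, 59.0])]
reel [(0.55, [214.0, 197.0, 12.0, 11.0])]
top [[454.6, 0.0, 280.0], [0.0, 454.6, 216.9], [0.0, 0.0, 1.0]] [[0.0103, -0.9999, -0.0135], [-0.9838, -0.0077, -0.1793], [0.1792, 0.0152, -0.9837]] [11.1, 440.0, 1057.6]
magazine [(0.89, [242.0, 190.0, 80.0, 41.0])]
pusher [(0.95, [138.0, 209.0, 49.0, 18.0])]
end_stop [(0.45, [305.0, 196.0, 10.0, 14.0])]
plate_5 [(0.77, [253.0, 198.0, 25.0, 24.0]), (0.62, [342.0, 213.0, 12.0, 21.0]), (0.58, [419.0, 192.0, 23.0, 23.0]), (0.29, [207.0, 246.0, 18.0, 14.0])]
pump [(0.67, [376.0, 216.0, 33.0, 26.0])]
sink [(0.58, [318.0, 246.0, 14.0, 13.0])]
reel [(0.78, [206.0, 248.0, 17.0, 13.0])]
```

View pics/top0.png

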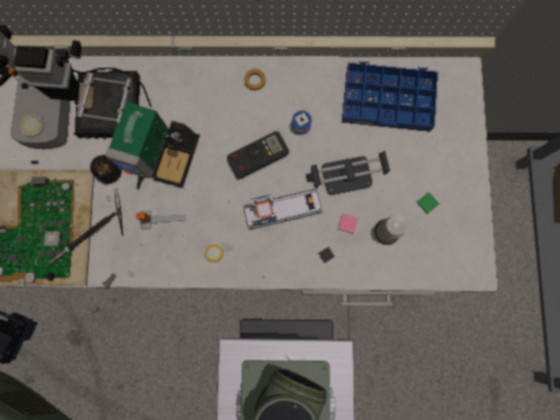

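View pics/scene0.png

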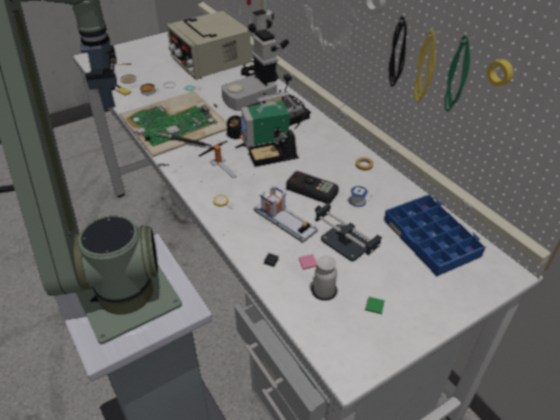

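Top view: the magazine is at (244–322, 190–230). Its stack is at about (263,209), the stop is near (310,202), and it feeds to the right (roughly world −y). The orange pusher handle is at (142,216), with the blade pointing right to (185,217). The plate look-alikes are pink at (348,224) and green at (429,203).

```bash
cat > h.py <<'E'
import numpy as np,cv2,pickle
def ray(f,u,v,z):
    K,R,t=[np.array(f[k],float) for k in("intrinsics","R","t")]
    c=-R.T@t; d=R.T@np.linalg.inv(K)@np.array([u,v,1.]); return c+d*(z-c[2])/d[2]
def proj(f,X):
    K,R,t=[np.array(f[k],float) for k in("intrinsics","R","t")]
    p=K@(R@np.array(X,float)+t); return p[:2]/p[2]
def tri(obs):
    A=np.zeros((3,3));b=np.zeros(3)
    for f,u,v in obs:
        K,R,t=[np.array(f[k],float) for k in("intrinsics","R","t")]
        c=-R.T@t; d=R.T@np.linalg.inv(K)@np.array([u,v,1.]);d/=np.linalg.norm(d);P=np.eye(3)-np.outer(d,d);A+=P;b+=P@c
    return np.linalg.solve(A,b)
def Rz(R): return R
E
python3 - <<'E'
from h import *
from workcell import cams,status
fs=pickle.load(open("f0.pkl","rb"));f=fs["top"]
for n,u,v,z in [("handle",142,216,62),("blade",185,218,3),("stack",263,209,52),("stop",310,202,26),("magL",246,217,12),("magR",320,200,12),("pump",389,231,50),("sink",327,255,8),("reel",214,253,5)]:
    print(n,ray(f,u,v,z).round())
w=cams.grab_frame("wrist");cv2.imwrite("pics/w0.png",w["color"][:,:,::-1])
R=np.array(w["R"]);print(np.round(R,3).tolist(),(-R.T@np.array(w["t"])).round(1),np.round(w["intrinsics"],1).tolist());s=status.state();print(s["ee_pos"],s["ee_rot"],s["force"],s["gripper_width"])
E
python3 -c "
import cv2
a=cv2.imread('pics/top0.png')[180:265,120:345];b=cv2.imread('pics/w0.png')
a=cv2.resize(a,(790,298),interpolation=3);b=cv2.resize(b,(400,300));c=cv2.copyMakeBorder(b,0,0,0,390,0);cv2.imwrite('pics/c0.png',cv2.vconcat([a,c]))"
```

```text
handle [435. 343.  62.]
blade [442. 253.   3.]
stack [457.  56.  52.]
stop [480. -58.  26.]
magL [444. 100.  12.]
magR [489. -84.  12.]
pump [ 406. -244.   50.]
sink [ 352. -100.    8.]
reel [355. 177.   5.]
[[0.343, 0.939, -0.0], [0.913, -0.333, 0.236], [0.222, -0.081, -0.972]] [135.6 562.9 384.7] [[376.2, 0.0, 282.8], [0.0, 376.2, 211.1], [0.0, 0.0, 1.0]]
[197.07673439 540.17270073 227.98328644] [1.79994398e+02 1.84872449e-03 1.59955714e+02] [ 0.16959667 -0.08960505  0.20029459] 91.0746437975994
```

View pics/c0.png

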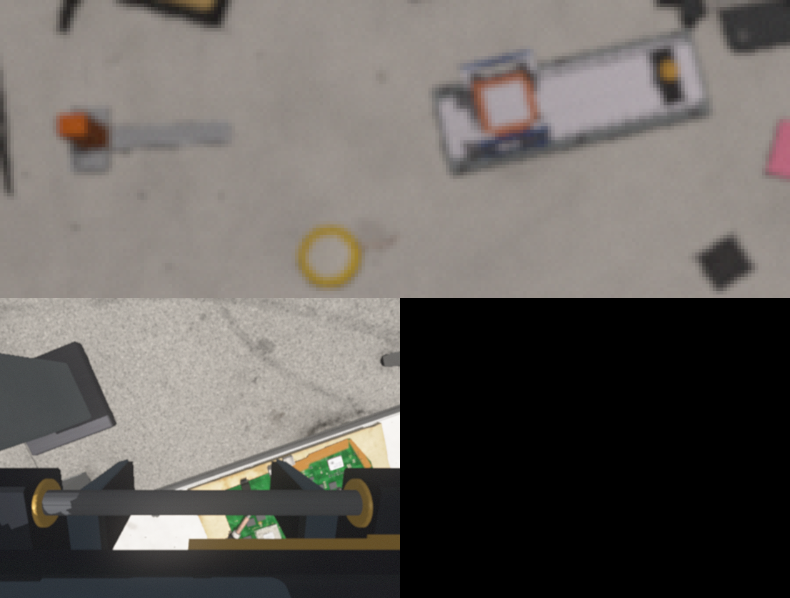

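Candidates: only one orange-handled pusher, at (142,216) in top. The copper stack sits inside the column at (263,209). The green (429,203) and pink (348,224) squares are look-alikes and not meant, and the crop confirms this. Next I move so the wrist camera can measure the pusher, then the magazine.

>>> apply_moves:
  increments:
    - [1,0.03,-0.025,-0.005,0,0,0]
    - [1,0.03,-0.025,-0.005,0,0,0]
    - [1,0.03,-0.025,-0.005,0,0,0]
    - [1,0.03,-0.025,-0.005,0,0,0]
    - [1,0.03,-0.025,-0.005,0,0,0]

```text
time_s: 1.27
ee_pos: [348.1, 414.0, 202.9]
ee_rot: [180.0, 0.0, 160.0]
force: [0.9, 0.1, 0.7]
gripper_width: 91.2
gripper_force: 0.0
```

>>> apply_moves:
  increments:
    - [1,0.03,-0.025,-0.005,0,0,0]
    - [1,0.03,-0.025,-0.005,0,0,0]
    - [1,0.03,-0.025,-0.005,0,0,0]
    - [1,0.03,-0.025,-0.005,0,0,0]
    - [1,0,0,0,0,0,0]

```text
time_s: 1.68
ee_pos: [471.5, 310.8, 182.0]
ee_rot: [-179.9, 0.1, 159.6]
force: [-0.7, 0.2, 0.3]
gripper_width: 91.3
gripper_force: 0.0
```

Run:
```python
from h import *
from workcell import cams,status,finder
w=cams.grab_frame("wrist");pickle.dump(w,open("w1.pkl","wb"));cv2.imwrite("pics/w1.png",w["color"][:,:,::-1])
for q in["pusher","reel","magazine","pump"]: print(q,[(round(b["score"],2),np.round(b["rect"]).tolist()) for b in finder.boxes_of(q,"wrist")[:4]])
s=status.state();print(s["ee_pos"],s["ee_rot"],s["force"],s["qpos"])
```

```text
pusher [(0.7, [210.0, 112.0, 132.0, 86.0])]
reel [(0.64, [62.0, 96.0, 60.0, 58.0])]
magazine [(0.6, [12.0, 218.0, 52.0, 22.0])]
pump []
[466.25911141 316.02585662 183.16696529] [ 1.79976560e+02 -1.99569867e-02  1.60025660e+02] [-0.15084548  0.02833425 -0.00199068] [ 3.29420018e+01  1.90862286e+01  9.52400485e+01  3.29846948e-02
  6.56670609e+01 -3.70972436e+01]
```

View pics/w1.png

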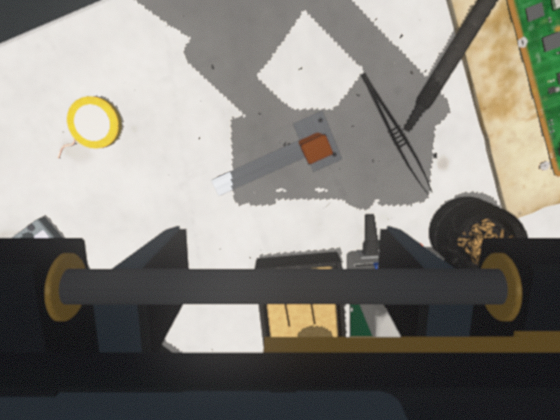

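The pusher is in plain view: orange handle top at about (317,149), blade end near (221,187). The reel is at (93,122). I'll trace the pusher, then go look at the magazine.

```bash
cat >> h.py <<'E'
def box(x0,x1,y0,y1,z0,z1): return np.array([[x,y,z] for x in(x0,x1) for y in(y0,y1) for z in(z0,z1)],float)
def sil(f,boxes,p,shape=(420,560)):
    """p=x,y,z,yaw(deg) -> antialiased silhouette"""
    a=np.radians(p[3]);R=np.array([[np.cos(a),-np.sin(a),0],[np.sin(a),np.cos(a),0],[0,0,1]]);m=np.zeros(shape,np.uint8)
    for b in boxes:
        P=np.array([proj(f,R@v+np.array(p[:3])) for v in b])
        h=cv2.convexHull((P*16).astype(np.float32)).round().astype(np.int32);cv2.fillConvexPoly(m,h,255,cv2.LINE_AA,4)
    return cv2.GaussianBlur(m.astype(np.float32)/255,(0,0),1.)
from scipy.optimize import minimize
def fit(items,p0,z,free=(20,20,8)):
    """items: list of (frame,boxes,mask)"""
    T=[(f,b,cv2.GaussianBlur(m.astype(np.float32),(0,0),1.)) for f,b,m in items]
    c=lambda q:sum(((sil(f,b,[q[0],q[1],z,q[2]])-m)**2).sum()/ (m**2).sum() for f,b,m in T)
    s=np.array([p0]+[np.array(p0)+np.eye(3)[i]*free[i] for i in range(3)],float)
    r=minimize(c,p0,method="Nelder-Mead",options=dict(initial_simplex=s,xatol=.02,fatol=1e-5,maxiter=300));return r.x,r.fun
H=[box(-10,10,-8,8,5,62)]
PU=H+[box(-20,8,-23,23,0,5),box(0,95,-8,8,0,5)]
E
python3 - <<'E'
from h import *
from workcell import finder
w=pickle.load(open("w1.pkl","rb"))
t=finder.trace("pusher","wrist")[0];m=t["pixels"];print(t["score"],t["rect"],m.sum())
hsv=cv2.cvtColor(w["color"],cv2.COLOR_RGB2HSV);o=((hsv[...,0]<15)&(hsv[...,1]>150)&(hsv[...,2]>60));o[:, :250]=0;o[200:]=0;o[:,380:]=0;print(o.sum())
pickle.dump((m,o),open("m1.pkl","wb"))
print(fit([(w,PU,m)],[435,343,-88],0)); print(fit([(w,H,o)],[435,343,-88],0))
p=fit([(w,PU,m)],[435,343,-88],0)[0]
im=w["color"][:,:,::-1].copy();s=sil(w,PU,[p[0],p[1],0,p[2]])
im[(cv2.morphologyEx((s>.5).astype(np.uint8),cv2.MORPH_GRADIENT,np.ones((2,2)))>0)]=(0,255,0)
cv2.imwrite("pics/fit1.png",cv2.resize(im[90:230,180:380],(800,560),interpolation=cv2.INTER_CUBIC))
E
```

```text
0.73 [206.0, 110.4, 137.9, 85.9] 3592
550
(array([438.60125504, 349.10952104, -85.94418211]), np.float64(0.0092724384739995))
(array([438.38481859, 349.1343925 , -86.2945605 ]), np.float64(0.3176930844783783))
```

>>> apply_moves:
  increments:
    - [1,0.01,-0.037,-0.003,0,0,0]
    - [1,0.01,-0.037,-0.003,0,0,0]
    - [1,0.01,-0.037,-0.003,0,0,0]
    - [1,0.01,-0.037,-0.003,0,0,0]
    - [1,0.01,-0.037,-0.003,0,0,0]

```text
time_s: 2.4
ee_pos: [516.7, 130.0, 168.3]
ee_rot: [180.0, 0.0, 160.1]
force: [0.3, -1.0, -0.3]
gripper_width: 91.1
gripper_force: 0.0
```

>>> apply_moves:
  increments:
    - [1,0.01,-0.037,-0.003,0,0,0]
    - [1,0.01,-0.037,-0.003,0,0,0]
    - [1,0.01,-0.037,-0.003,0,0,0]
    - [1,0,0,0,0,0,0]
    - [1,0,0,0,0,0,0]

```text
time_s: 2.82
ee_pos: [547.1, 18.8, 159.0]
ee_rot: [180.0, -0.0, 159.9]
force: [-0.4, 0.7, 0.4]
gripper_width: 91.3
gripper_force: 0.0
```

Run:
```python
from h import *
from workcell import cams,status,finder
w=cams.grab_frame("wrist");pickle.dump(w,open("w2.pkl","wb"))
for q in["magazine","end_stop","plate_5"]:
    r=finder.trace(q,"wrist");print(q,[(round(b["score"],2),np.round(b["rect"]).tolist()) for b in r[:4]])
    if r: pickle.dump(r[0]["pixels"],open(f"m2_{q}.pkl","wb"))
s=status.state();print(s["ee_pos"],s["ee_rot"],s["force"])
cv2.imwrite("pics/w2.png",cv2.resize(w["color"][:260,:,::-1],(800,371),interpolation=cv2.INTER_CUBIC))
a=cv2.imread("pics/fit1.png")
cv2.imwrite("pics/c2.png",cv2.vconcat([cv2.imread("pics/w2.png"),cv2.copyMakeBorder(cv2.resize(a,(320,224)),0,0,0,480,0)]))
```

```text
magazine [(0.6, [121.0, 0.0, 243.0, 210.0])]
end_stop [(0.73, [138.0, 138.0, 47.0, 55.0])]
plate_5 [(0.86, [4.0, 116.0, 67.0, 48.0]), (0.84, [247.0, 30.0, 80.0, 81.0])]
[546.71802372  20.93597373 159.23689061] [1.79972856e+02 2.10849069e-03 1.60096298e+02] [ 0.23574982 -0.03402652  0.00401391]
```

View pics/c2.png

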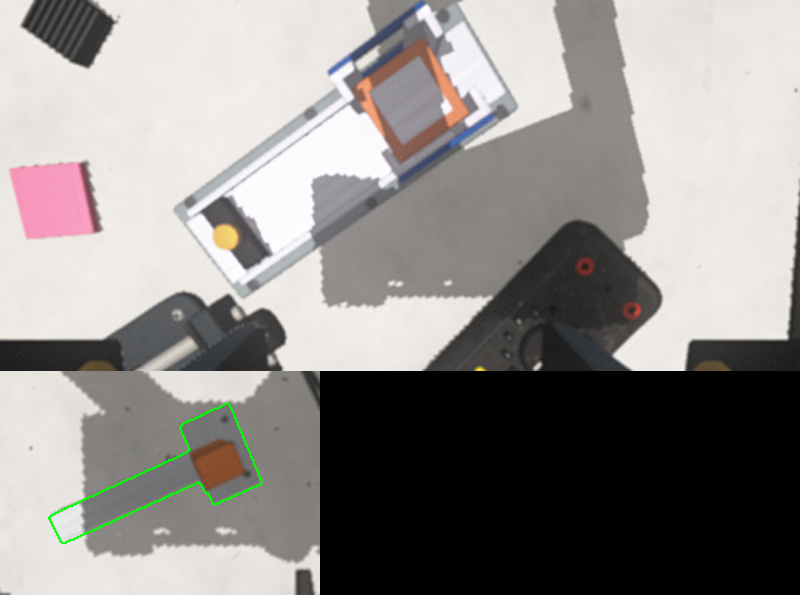

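The magazine is fully seen. Base corners in this ×1.43 picture are at about (175,210), (243,297), (518,108) and (458,5). The stop, with its brass screw, is at (235,232); the sink and the pink look-alike are on the left. The pusher fit overlays well. Next I fit the magazine pose.

Run:
```python
from h import *
from scipy.optimize import least_squares
w=pickle.load(open("w2.pkl","rb"));m=pickle.load(open("m2_magazine.pkl","rb"));st=pickle.load(open("m2_end_stop.pkl","rb"))
k=560/800
def M(p):
    a=np.radians(p[2]);c,s=np.cos(a),np.sin(a);return lambda v:np.array([p[0]+c*v[0]-s*v[1],p[1]+s*v[0]+c*v[1],v[2]])
cor=[((140,-32,12),(175,210)),((140,32,12),(243,297)),((-50,32,12),(518,108)),((-50,-32,12),(458,5))]
r=least_squares(lambda p:np.concatenate([proj(w,M(p)(a))-np.array(b)*k for a,b in cor]),[457,56,-76]);print("corners",r.x,r.fun.round(1))
MG=[box(-50,140,-32,32,0,12),box(-24.5,24.5,-25,25,0,76)]
q,e=fit([(w,MG,m)],r.x,0,(5,5,3));print("mask",q,e)
for z in(12,52): print(z,[ray(w,u*k,v*k,z).round(1) for u,v in((412,100),)])
def inv(p,X):
    a=np.radians(p[2]);d=np.array(X[:2])-p[:2];return np.array([np.cos(a)*d[0]+np.sin(a)*d[1],-np.sin(a)*d[0]+np.cos(a)*d[1]])
im=cv2.resize(w["color"][:260,:,::-1],None,fx=2,fy=2,interpolation=cv2.INTER_CUBIC)
import sys
p=q
for P,col in((r.x,(0,0,255)),(q,(0,255,0))):
  pts=lambda L:np.array([proj(w,M(P)(v))*2 for v in L]).round().astype(np.int32)
  for L in ([(-50,-32,12),(140,-32,12),(140,32,12),(-50,32,12)],[(-20,-20,52),(20,-20,52),(20,20,52),(-20,20,52)],[(-24.5,-12,12),(-24.5,12,12)],[(106,-20,26),(106,20,26)],[(112,-20,26),(112,20,26)],[(118,-20,26),(118,20,26)]):
    cv2.polylines(im,[pts(L)],True,col,1)
cv2.imwrite("pics/fit2.png",im[:440,200:760])
```

```text
corners [458.42323178  55.87526961 -76.33735202] [-2.7 -0.4 -0.9  3.5  3.1  1.4  0.2 -3.2]
mask [456.06718383  54.51806125 -75.39007085] 0.23979417979717255
12 [array([452.6,  58.2,  12. ])]
52 [array([456.9,  56. ,  52. ])]
```

View pics/fit2.png

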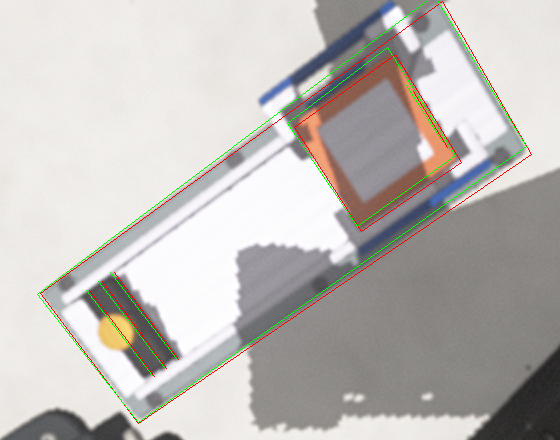

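```bash
cat > icp.py <<'E'
from h import *
from scipy.optimize import least_squares
def Mx(p,v):
    a=np.radians(p[2]);c,s=np.cos(a),np.sin(a);return np.array([p[0]+c*v[0]-s*v[1],p[1]+s*v[0]+c*v[1],v[2]])
def inv(p,X):
    a=np.radians(p[2]);d=np.array(X[:2])-p[:2];return np.array([np.cos(a)*d[0]+np.sin(a)*d[1],-np.sin(a)*d[0]+np.cos(a)*d[1]])
def icp(w,segs,p,L0=7,n=30,rows=235):
    g=cv2.GaussianBlur(cv2.cvtColor(w["color"],cv2.COLOR_RGB2LAB),(0,0),.8).astype(float)
    for L in (L0,L0,5,4,3,3,3):
        obs=[]
        for A,B in segs:
            A,B=np.array(A,float),np.array(B,float)
            a,b=proj(w,Mx(p,A)),proj(w,Mx(p,B));d=(b-a)/np.linalg.norm(b-a);nn=np.array([-d[1],d[0]])
            for t in np.linspace(.06,.94,n):
                X=A+(B-A)*t;c=proj(w,Mx(p,X));ss=np.arange(-L,L+.01,.25);q=c+ss[:,None]*nn
                if q.min()<1 or q[:,1].max()>rows or q[:,0].max()>558: continue
                pr=cv2.remap(g,q[:,0].astype(np.float32)[None],q[:,1].astype(np.float32)[None],1)[0]
                e=np.abs(np.gradient(pr,axis=0)).sum(1);i=e.argmax()
                if e[i]>1.5: obs.append((X,nn,q[i]))
        f=lambda P:np.array([nn@(proj(w,Mx(P,X))-y) for X,nn,y in obs])
        r=least_squares(f,p,loss="soft_l1",f_scale=.7);p=r.x
    return p,np.median(np.abs(f(p))),len(obs)
BASE=[((-50,-32,12),(140,-32,12)),((140,-32,12),(140,32,12)),((140,32,12),(-50,32,12)),((-50,32,12),(-50,-32,12))]
E
python3 - <<'E'
from icp import *
w=pickle.load(open("w2.pkl","rb"))
for p0 in ([458.4,55.9,-76.3],[456.1,54.5,-75.4]): 
    p,e,n=icp(w,BASE,p0);print(p.round(2),e,n)
# also with fitted camera offset via plate top outline
PL=[((-20,-20,52),(20,-20,52)),((20,-20,52),(20,20,52)),((20,20,52),(-20,20,52)),((-20,20,52),(-20,-20,52))]
print("plate",icp(w,PL,p,4))
im=cv2.resize(w["color"][:260,:,::-1],None,fx=2,fy=2,interpolation=cv2.INTER_CUBIC)
# deck centreline profile to find the stop face (top edge z=26, foot z=12)
for y in(-12,12):
  L=[]
  for x in np.arange(90,130,1.5):
    u,v=proj(w,Mx(p,(x,y,26)));L.append(int(w["color"][int(round(v)),int(round(u))].sum()/3))
  print(y,L)
for L,c in((BASE,(0,0,255)),(PL,(0,255,0)),([((x,-20,26),(x,20,26)) for x in(106,112,118)],(255,0,255))):
  for A,B in L: cv2.line(im,*[tuple((proj(w,Mx(p,v))*2).round().astype(int).tolist()) for v in(A,B)],c,1)
cv2.imwrite("pics/fit3.png",im[:440,200:760])
E
```

```text
[453.54  54.45 -73.86] 1.4527252447048848 115
[453.45  54.38 -73.78] 1.416222876458409 115
plate (array([450.41250417,  53.56345004, -73.77528111]), np.float64(0.7238797842025149), 110)
-12 [251, 251, 251, 251, 251, 252, 251, 252, 245, 183, 101, 78, 82, 86, 92, 91, 91, 90, 89, 90, 82, 161, 245, 250, 249, 250, 249]
12 [252, 252, 252, 252, 252, 252, 252, 252, 252, 243, 172, 82, 78, 84, 91, 92, 90, 92, 90, 87, 88, 104, 206, 250, 250, 249, 249]
```

View pics/fit3.png

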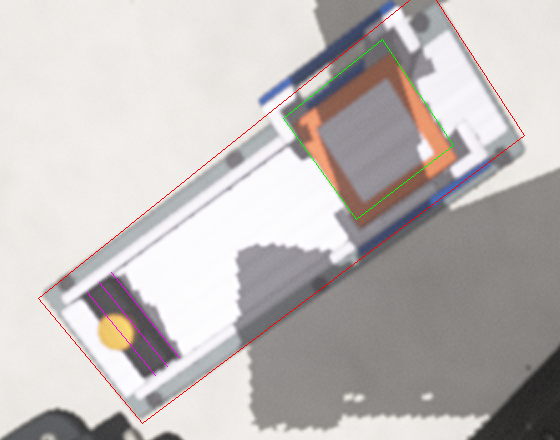

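Run:
```python
from icp import *
w=pickle.load(open("w2.pkl","rb"));p0=[458.4,55.9,-76.3]
PL=[((-20,-20,52),(20,-20,52)),((20,-20,52),(20,20,52)),((20,20,52),(-20,20,52)),((-20,20,52),(-20,-20,52))]
for L in(3,4,5): 
  print(L,"base",icp(w,BASE,p0,L),"plate",icp(w,PL,p0,L)[:2])
ro=[((30,21,18),(100,21,18)),((30,-21,18),(100,-21,18))]
p,e,n=icp(w,BASE+PL,p0,4);print(p,e,n)
im=cv2.resize(w["color"][:260,:,::-1],None,fx=2,fy=2,interpolation=cv2.INTER_CUBIC)
for L,c in((BASE,(0,0,255)),(PL,(0,255,0)),([((x,-20,26),(x,20,26)) for x in(106,112,118)],(255,0,255)),(ro,(255,0,0))):
  for A,B in L: cv2.line(im,*[tuple((proj(w,Mx(p,v))*2).round().astype(int).tolist()) for v in(A,B)],c,1)
cv2.imwrite("pics/fit4.png",im[:440,200:760])
```

```text
3 base (array([457.18746878,  54.94393982, -76.06100017]), np.float64(0.5515603298637273), 117) plate (array([457.12757144,  55.23364111, -75.347935  ]), np.float64(0.2669873205513834))
4 base (array([457.17662312,  55.07511726, -76.08666371]), np.float64(0.5086908632515387), 117) plate (array([457.13457452,  55.23878304, -75.23744055]), np.float64(0.4246465720552012))
5 base (array([457.18151893,  55.03656843, -76.07873471]), np.float64(0.560018964647514), 117) plate (array([457.14269088,  55.24599912, -75.36570638]), np.float64(0.45571677199254934))
[457.16000329  55.20957636 -76.0611629 ] 0.5159561683317593 237
```

View pics/fit4.png

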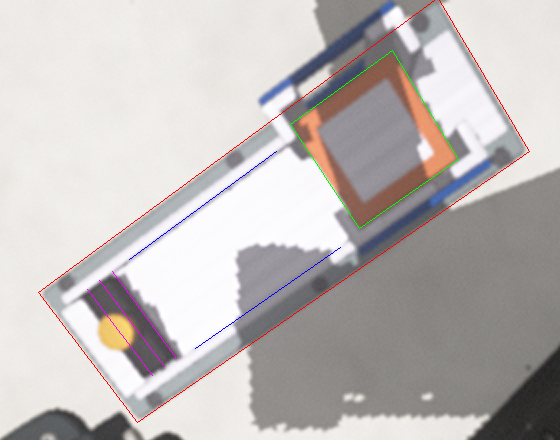

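Fit agrees on base and plate edges: magazine at (457.2, 55.1), feed yaw −76.0°. Before reaching down, I check clearance to the soldering stand next to the pusher.

Run:
```python
from h import *
w=pickle.load(open("w1.pkl","rb"));f=pickle.load(open("f0.pkl","rb"))
for n,u,v in(("rod tip",370,215),("tray corner",260,257),("green",350,300),("tray right",345,252)):
    print(n,[ray(w,u,v,z).round().tolist() for z in(0,50,100)])
    print("   top px",[proj(f["top"],ray(w,u,v,z)).round().tolist() for z in(0,50,100)],"scene",[proj(f["scene"],ray(w,u,v,z)).round().tolist() for z in(0,50,100)])
a=f["top"]["color"][90:235,80:210,::-1];b=f["scene"]["color"][90:190,190:320,::-1]
cv2.imwrite("pics/st.png",cv2.hconcat([cv2.resize(a,(390,435),interpolation=2),cv2.copyMakeBorder(cv2.resize(b,(390,300),interpolation=2),0,135,0,0,0)]))
```

```text
rod tip [[519.0, 379.0, 0.0], [503.0, 373.0, 50.0], [487.0, 366.0, 100.0]]
   top px [[137.0, 188.0], [133.0, 189.0], [128.0, 191.0]] scene [[236.0, 150.0], [232.0, 140.0], [227.0, 129.0]]
tray corner [[522.0, 268.0, 0.0], [506.0, 278.0, 50.0], [489.0, 288.0, 100.0]]
   top px [[181.0, 187.0], [172.0, 189.0], [162.0, 190.0]] scene [[255.0, 167.0], [248.0, 154.0], [241.0, 141.0]]
green [[595.0, 335.0, 0.0], [568.0, 335.0, 50.0], [540.0, 335.0, 100.0]]
   top px [[156.0, 159.0], [150.0, 164.0], [143.0, 169.0]] scene [[263.0, 149.0], [255.0, 139.0], [247.0, 128.0]]
tray right [[546.0, 346.0, 0.0], [526.0, 344.0, 50.0], [506.0, 343.0, 100.0]]
   top px [[151.0, 178.0], [145.0, 180.0], [139.0, 183.0]] scene [[248.0, 152.0], [243.0, 142.0], [236.0, 131.0]]
```

View pics/st.png

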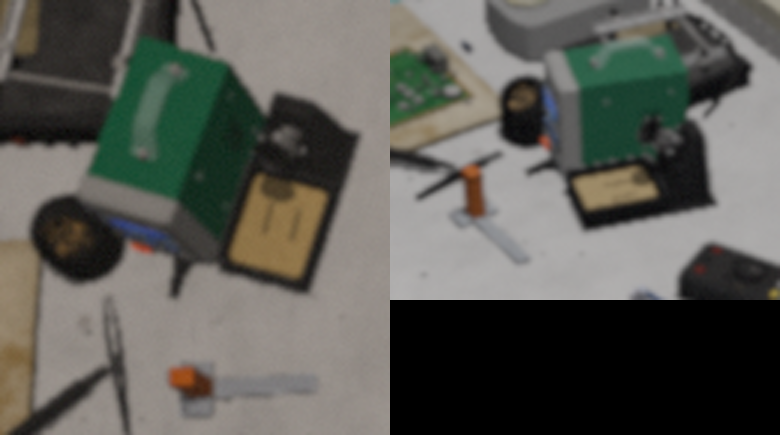

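The stand stays clear: the rod tip is at x≈510 and low, and the green box starts at x≥560. Going to hover over the handle with the fingers half open.

>>> apply_moves:
  increments:
    - [0.1,-0.012,0.0365,-0.005,0,0,-6.6]
    - [0.1,-0.012,0.0365,-0.005,0,0,-6.6]
    - [0.1,-0.012,0.0365,-0.005,0,0,-6.6]
    - [0.1,-0.012,0.0365,-0.005,0,0,-6.6]
    - [0.1,-0.012,0.0365,-0.005,0,0,-6.6]
  newtons: 40

```text
time_s: 3.43
ee_pos: [486.7, 201.4, 134.6]
ee_rot: [180.0, 0.0, 127.3]
force: [0.0, -0.1, -0.2]
gripper_width: 60.8
gripper_force: 0.0
```

>>> apply_moves:
  increments:
    - [0.1,-0.012,0.0365,-0.005,0,0,-6.6]
    - [0.1,-0.012,0.0365,-0.005,0,0,-6.6]
    - [0.1,-0.012,0.0365,-0.005,0,0,-6.6]
    - [0.1,-0.012,0.0365,-0.005,0,0,-6.6]
    - [0.1,0,0,0,0,0,-6.6]

```text
time_s: 3.85
ee_pos: [437.4, 349.8, 114.1]
ee_rot: [-180.0, -0.2, 94.9]
force: [0.6, -0.6, 0.2]
gripper_width: 50.1
gripper_force: 0.0
```

>>> apply_moves:
  increments:
    - [0.1,0,0,0,0,0,0]
    - [0.1,0,0,0,0,0,0]

```text
time_s: 4.02
ee_pos: [439.7, 343.8, 114.7]
ee_rot: [-180.0, 0.0, 95.2]
force: [0.4, -0.2, 0.9]
gripper_width: 50.1
gripper_force: 0.0
```

Run:
```python
from workcell import status
s=status.state();print(s["time_s"],s["ee_pos"],s["ee_rot"],s["qpos"],s["force"],s["gripper_width"])
```

```text
4.0167 [439.7284502  343.84450482 114.69254389] [-1.79997927e+02  2.43231684e-02  9.51756781e+01] [ 3.68543573e+01  2.23015966e+01  1.01251061e+02 -2.35276008e-02
  5.64618817e+01  3.16916809e+01] [ 0.44999115 -0.23815924  0.88129127] 50.143880730310485
```

>>> apply_moves:
  increments:
    - [0.1,-0.001,0.0053,-0.01,0,0,-1.1]
    - [0.1,0,0,-0.025,0,0,0]
    - [0.1,0,0,-0.025,0,0,0]
    - [0.1,0,0,-0.0147,0,0,0]
    - [0.1,0,0,0,0,0,0]

```text
time_s: 4.43
ee_pos: [438.1, 345.9, 37.2]
ee_rot: [-179.7, 0.2, 93.8]
force: [-0.6, -1.1, 0.3]
gripper_width: 50.6
gripper_force: 0.0
```

>>> apply_moves:
  increments:
    - [-1,0,0,0,0,0,0]
    - [-1,0,0,0,0,0,0]
    - [-1,0,0,0,0,0,0]
    - [-1,0,0,0,0,0,0]
    - [-1,0,0,0,0,0,0]

```text
time_s: 4.85
ee_pos: [440.3, 348.4, 40.9]
ee_rot: [179.9, -0.1, 93.7]
force: [0.1, 0.3, 0.0]
gripper_width: 19.7
gripper_force: 0.5
```

>>> apply_moves:
  increments:
    - [-1,0,0,0,0,0,0]
    - [-1,0,0,0,0,0,0]
    - [-1,0,0,0,0,0,0]

```text
time_s: 5.1
ee_pos: [439.9, 348.4, 40.7]
ee_rot: [180.0, -0.0, 93.7]
force: [-1.3, -0.1, 5.9]
gripper_width: 15.8
gripper_force: 40.0
```

>>> apply_moves:
  increments:
    - [-1,0,0,0.008,0,0,0]
    - [-1,0,0,0.014,0,0,0]
    - [-1,-0.002,-0.02,0.002,0,0,2]
    - [-1,-0.003,-0.03,0,0,0,2]
    - [-1,-0.003,-0.033,0,0,0,2]

```text
time_s: 5.52
ee_pos: [432.1, 265.3, 64.3]
ee_rot: [179.9, -0.0, 100.0]
force: [0.3, -0.5, -1.8]
gripper_width: 15.9
gripper_force: 40.0
```

>>> apply_moves:
  increments:
    - [-1,-0.003,-0.033,0,0,0,2]
    - [-1,-0.003,-0.03,0,0,0,2]
    - [-1,-0.001,-0.015,0,0,0,0.3]
    - [-1,0,0,0,0,0,0]
    - [-1,0,0,0,0,0,0]

```text
time_s: 5.93
ee_pos: [425.1, 186.9, 64.2]
ee_rot: [180.0, -0.0, 103.9]
force: [-0.2, 0.3, -1.7]
gripper_width: 15.4
gripper_force: 40.0
```

Run:
```python
from icp import *
from workcell import cams,status,finder
s=status.state();print(s["time_s"],np.round(s["ee_pos"],1),np.round(s["ee_rot"],1),np.round(s["force"],1),s["gripper_width"])
P=[457.2,55.1,-76.0]
print("TCP in mag",inv(P,s["ee_pos"]))
fr={}
for c in("wrist","scene","top"): fr[c]=cams.grab_frame(c)
pickle.dump(fr,open("f3.pkl","wb"))
x,y,z=s["ee_pos"];yaw=s["ee_rot"][2]-180
for c in("scene","top"):
    f=fr[c];im=f["color"][:,:,::-1].copy()
    im=cv2.resize(im,None,fx=4,fy=4,interpolation=2)
    for A,B in BASE: cv2.line(im,*[tuple((proj(f,Mx(P,v))*4).round().astype(int).tolist()) for v in(A,B)],(0,0,255),1)
    for A,B in [((0,8,0),(95,8,0)),((95,8,0),(95,-8,0)),((95,-8,0),(0,-8,0))]:
        cv2.line(im,*[tuple((proj(f,Mx([x,y,yaw],np.array(v)+[0,0,z-40.7]))*4).round().astype(int).tolist()) for v in(A,B)],(0,255,0),1)
    u,v=(proj(f,Mx(P,(-60,0,20)))*4).astype(int);im=im[max(0,v-200):v+200,u-195:u+195];cv2.imwrite(f"pics/z_{c}.png",im);fr[c+"c"]=im
cv2.imwrite("pics/c4.png",cv2.hconcat([fr["scenec"],fr["topc"]]))
```

```text
5.9333 [425.1 186.9  64.2] [180.   -0.  103.9] [-0.2  0.3 -1.7] 15.447559360224012
TCP in mag [-135.63982507    0.7355725 ]
```

View pics/c4.png

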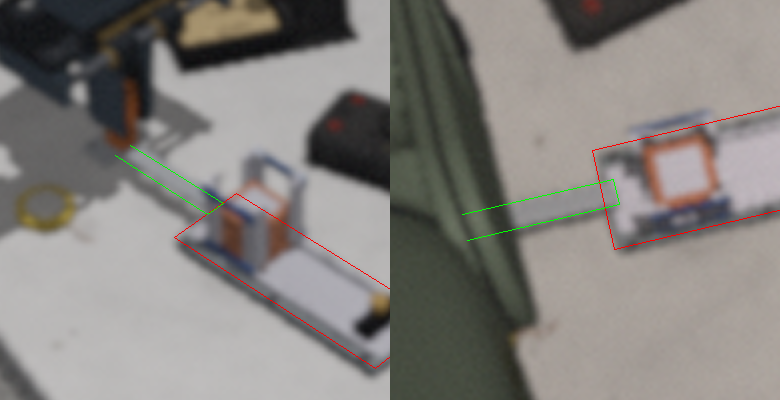

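The overlay of the blade and base on the top and scene views agrees within about 2 mm. The blade tip is over the deck, behind the slot. Lowering to feel for the deck.

>>> apply_moves:
  increments:
    - [-1,-0.0007,-0.0002,-0.008,0,0,0]
    - [-1,0,0,-0.0015,0,0,0]
    - [-1,0,0,0,0,0,0]

```text
time_s: 6.33
ee_pos: [423.4, 187.3, 53.5]
ee_rot: [-179.9, 0.0, 104.1]
force: [-0.1, 0.1, -2.0]
gripper_width: 15.6
gripper_force: 40.0
```

>>> apply_moves:
  increments:
    - [-1,0,0,-0.001,0,0,0]
    - [-1,0,0,0,0,0,0]

```text
time_s: 6.5
ee_pos: [424.1, 187.2, 53.2]
ee_rot: [-180.0, 0.0, 104.1]
force: [-0.2, -0.6, -1.2]
gripper_width: 15.7
gripper_force: 40.0
```

>>> apply_moves:
  increments:
    - [-1,0,0,-0.0007,0,0,0]
    - [-1,0,0,0,0,0,0]

```text
time_s: 6.67
ee_pos: [424.2, 187.0, 52.7]
ee_rot: [180.0, -0.0, 104.0]
force: [-0.0, 0.3, -1.7]
gripper_width: 15.8
gripper_force: 40.0
```

>>> apply_moves:
  increments:
    - [-1,0,0,-0.0005,0,0,0]
    - [-1,0,0,0,0,0,0]

```text
time_s: 6.83
ee_pos: [424.3, 187.1, 52.5]
ee_rot: [180.0, -0.0, 104.0]
force: [-0.8, 0.8, 1.7]
gripper_width: 15.8
gripper_force: 40.0
```

>>> apply_moves:
  increments:
    - [-1,0,0,0.0007,0,0,0]
    - [-1,0.0012,-0.0049,0,0,0,0]
    - [-1,0.0012,-0.0049,0,0,0,0]
    - [-1,0.0012,-0.0049,0,0,0,0]
    - [-1,0.0012,-0.0049,0,0,0,0]

```text
time_s: 7.25
ee_pos: [429.0, 166.7, 52.8]
ee_rot: [-180.0, 0.0, 104.0]
force: [-0.2, -0.9, -1.6]
gripper_width: 15.7
gripper_force: 40.0
```

>>> apply_moves:
  increments:
    - [-1,0.0007,-0.0029,0,0,0,0]
    - [-1,0.0007,-0.0029,0,0,0,0]
    - [-1,0.0007,-0.0029,0,0,0,0]
    - [-1,0,0,0,0,0,0]

```text
time_s: 7.58
ee_pos: [431.1, 158.2, 52.9]
ee_rot: [-180.0, 0.0, 104.0]
force: [-0.6, -0.1, -0.8]
gripper_width: 15.5
gripper_force: 40.0
```

>>> apply_moves:
  increments:
    - [-1,0.0012,-0.0049,0,0,0,0]
    - [-1,0.0012,-0.0049,0,0,0,0]
    - [-1,0.0012,-0.0049,0,0,0,0]

```text
time_s: 7.83
ee_pos: [434.7, 143.8, 52.9]
ee_rot: [180.0, -0.0, 104.0]
force: [-0.4, 2.8, -0.8]
gripper_width: 15.9
gripper_force: 40.0
```

```bash
cat > look.py <<'E'
import sys
from icp import *
from workcell import cams,status
s=status.state();P=[457.2,55.1,-76.0]
print(s["time_s"],np.round(s["ee_pos"],1),"tip mag x,y",(inv(P,s["ee_pos"])+[95,0]).round(2),np.round(s["force"],1))
o=[]
for c in("scene","top"):
    f=cams.grab_frame(c);im=cv2.resize(f["color"][:,:,::-1],None,fx=5,fy=5,interpolation=2)
    u,v=(proj(f,Mx(P,(40,0,20)))*5).astype(int);o.append(im[v-200:v+200,u-195:u+195])
cv2.imwrite(f"pics/{sys.argv[1]}.png",cv2.hconcat(o))
E
python3 look.py l1
```

```text
7.8333 [434.7 143.8  52.9] tip mag x,y [ 3.52 -0.37] [-0.4  2.8 -0.8]
```

View pics/l1.png

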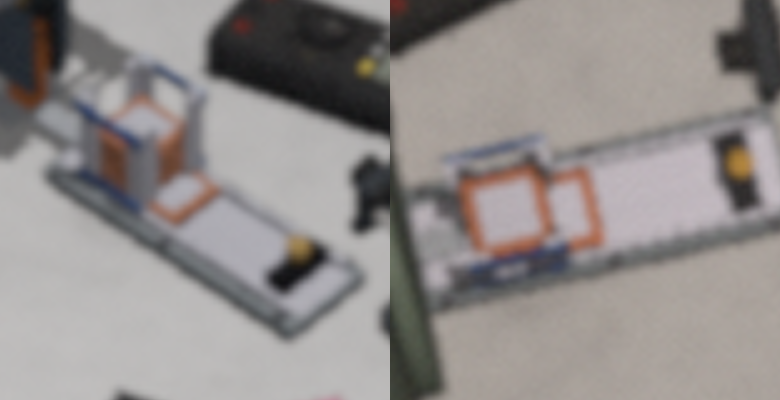

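Plate 1 is sliding out: the scene and top views show it emerging with the stack still in place. That was my last picture (I've used more than the 10 allowed), so from here I go by numbers only.

>>> apply_moves:
  increments:
    - [-1,0.0012,-0.0049,0,0,0,0]
    - [-1,0.0012,-0.0049,0,0,0,0]
    - [-1,0.0012,-0.0049,0,0,0,0]
    - [-1,0.0012,-0.0049,0,0,0,0]
    - [-1,0.0012,-0.0049,0,0,0,0]

```text
time_s: 8.35
ee_pos: [440.6, 118.8, 52.8]
ee_rot: [-180.0, 0.0, 104.0]
force: [0.1, 0.5, -1.9]
gripper_width: 16.2
gripper_force: 40.0
```

>>> apply_moves:
  increments:
    - [-1,0,0,0,0,0,0]
    - [-1,0,0,0,0,0,0]

```text
time_s: 8.52
ee_pos: [440.6, 119.0, 52.8]
ee_rot: [-180.0, 0.0, 104.0]
force: [-0.3, 0.5, -3.4]
gripper_width: 15.8
gripper_force: 40.0
```

>>> apply_moves:
  increments:
    - [-1,-0.0019,0.0078,0,0,0,0]
    - [-1,-0.0019,0.0078,0,0,0,0]
    - [-1,-0.0019,0.0078,0,0,0,0]
    - [-1,-0.0019,0.0078,0,0,0,0]
    - [-1,-0.0019,0.0078,0,0,0,0]

```text
time_s: 8.93
ee_pos: [430.7, 159.6, 52.9]
ee_rot: [-180.0, -0.0, 104.1]
force: [-0.5, -0.5, -3.5]
gripper_width: 16.0
gripper_force: 40.0
```

>>> apply_moves:
  increments:
    - [-1,-0.0019,0.0078,0,0,0,0]
    - [-1,-0.0019,0.0078,0,0,0,0]
    - [-1,-0.0019,0.0078,0,0,0,0]
    - [-1,0,0,0,0,0,0]
    - [-1,0,0,0,0,0,0]

```text
time_s: 9.35
ee_pos: [425.4, 182.4, 53.0]
ee_rot: [180.0, 0.0, 104.1]
force: [-0.1, 0.4, -1.1]
gripper_width: 15.7
gripper_force: 40.0
```

```bash
cat > num.py <<'E'
import sys
from icp import *
from workcell import cams,status,finder
s=status.state();P=[457.2,55.1,-76.0]
print(s["time_s"],np.round(s["ee_pos"],1),np.round(s["ee_rot"],1),"tip",(inv(P,s["ee_pos"])+[95,0]).round(2),np.round(s["force"],1))
for c in("top","scene"):
    f=cams.grab_frame(c);pickle.dump(f,open(f"{sys.argv[1]}_{c}.pkl","wb"))
    for q in("plate_5","end_stop"):
        for b in finder.boxes_of(q,c)[:5]:
            l,t,w,h=b["rect"];print(c,q,round(b["score"],2),np.round(b["rect"]).tolist(),"mag@z20",inv(P,ray(f,l+w/2,t+h/2,20)).round(),"@z52",inv(P,ray(f,l+w/2,t+h/2,52)).round())
# orange mask in top: colour profile along the deck centreline, z=20 (orange-ness R-B)
f=pickle.load(open(f"{sys.argv[1]}_top.pkl","rb"))
for x in np.arange(-30,120,4):
    r=[]
    for y in(-8,0,8):
        u,v=proj(f,Mx(P,(x,y,20)));r.append(cv2.getRectSubPix(f["color"],(1,1),(float(u),float(v)))[0,0].astype(int))
    m=np.mean(r,0);print(int(x),int(m[0]-m[2]),int(m.mean()),end=" | ")
E
python3 num.py n1
```

```text
9.35 [425.4 182.4  53. ] [180.    0.  104.1] tip [-3.624e+01 -2.000e-02] [-0.1  0.4 -1.1]
top plate_5 0.78 [253.0, 196.0, 20.0, 24.0] mag@z20 [-0.  8.] @z52 [-0.  1.]
top plate_5 0.65 [419.0, 193.0, 22.0, 24.0] mag@z20 [402. -79.] @z52 [390. -84.]
top plate_5 0.6 [340.0, 213.0, 20.0, 18.0] mag@z20 [198. -77.] @z52 [193. -81.]
top plate_5 0.53 [276.0, 197.0, 21.0, 19.0] mag@z20 [57. -1.] @z52 [56. -7.]
top end_stop 0.59 [306.0, 196.0, 10.0, 13.0] mag@z20 [117.  -5.] @z52 [114. -11.]
top end_stop 0.56 [321.0, 245.0, 12.0, 14.0] mag@z20 [ 126. -133.] @z52 [ 123. -136.]
top end_stop 0.36 [276.0, 198.0, 20.0, 17.0] mag@z20 [57. -0.] @z52 [56. -6.]
scene plate_5 0.63 [299.0, 252.0, 18.0, 18.0] mag@z20 [203. -85.] @z52 [ 221. -108.]
scene plate_5 0.59 [365.0, 298.0, 17.0, 18.0] mag@z20 [406. -88.] @z52 [ 418. -111.]
scene plate_5 0.43 [264.0, 194.0, 15.0, 15.0] mag@z20 [-24.  15.] @z52 [  2. -10.]
scene end_stop 0.55 [296.0, 222.0, 13.0, 11.0] mag@z20 [112.  -4.] @z52 [133. -29.]
-30 1 168 | -26 1 152 | -22 20 121 | -18 66 115 | -14 41 148 | -10 10 174 | -6 5 179 | -2 6 178 | 2 6 178 | 6 5 180 | 10 7 176 | 14 32 156 | 18 63 128 | 22 22 151 | 26 5 168 | 30 38 139 | 34 59 134 | 38 17 172 | 42 3 183 | 46 3 184 | 50 3 183 | 54 3 183 | 58 3 184 | 62 20 171 | 66 63 138 | 70 35 156 | 74 4 182 | 78 2 187 | 82 3 186 | 86 3 187 | 90 1 187 | 94 3 187 | 98 2 188 | 102 3 179 | 106 2 130 | 110 16 75 | 114 53 79 | 118 67 92 |
```

Plate 1 is out, with edges at about x=30 and 70, and the stop face is near x≈106. Second feed: quick up to tip≈17, then slow with force checks.

>>> apply_moves:
  increments:
    - [-1,0.0012,-0.0049,-0.0001,0,0,0]
    - [-1,0.0012,-0.0049,0,0,0,0]
    - [-1,0.0012,-0.0049,0,0,0,0]
    - [-1,0.0012,-0.0049,0,0,0,0]
    - [-1,0.0012,-0.0049,0,0,0,0]

```text
time_s: 10.07
ee_pos: [431.6, 156.9, 52.9]
ee_rot: [180.0, -0.0, 104.0]
force: [1.1, 0.6, -2.1]
gripper_width: 16.1
gripper_force: 40.0
```

>>> apply_moves:
  increments:
    - [-1,0.0012,-0.0049,0,0,0,0]
    - [-1,0.0012,-0.0049,0,0,0,0]
    - [-1,0.0012,-0.0049,0,0,0,0]

```text
time_s: 10.32
ee_pos: [435.1, 142.3, 52.9]
ee_rot: [180.0, -0.0, 104.0]
force: [-0.8, 0.7, -1.2]
gripper_width: 16.2
gripper_force: 40.0
```

```bash
python3 num.py n2 | tail -1 ; echo; python3 -c "
from workcell import status;s=status.state();print(s['ee_pos'],s['force'])"
```

```text
-30 1 144 | -26 2 136 | -22 13 115 | -18 62 107 | -14 49 139 | -10 13 170 | -6 4 176 | -2 5 177 | 2 4 177 | 6 5 177 | 10 7 177 | 14 24 161 | 18 61 129 | 22 30 151 | 26 4 178 | 30 2 182 | 34 4 182 | 38 29 163 | 42 79 124 | 46 91 109 | 50 53 142 | 54 11 176 | 58 3 184 | 62 4 183 | 66 3 184 | 70 3 185 | 74 4 183 | 78 30 165 | 82 66 137 | 86 25 163 | 90 3 184 | 94 3 188 | 98 3 187 | 102 3 178 | 106 2 130 | 110 16 75 | 114 53 77 | 118 67 91 | 
[435.00145319 142.61482798  52.80880973] [-0.40901699 -0.56554618 -1.632062  ]
```

>>> apply_moves:
  increments:
    - [-1,0.0012,-0.0049,0,0,0,0]
    - [-1,0.0012,-0.0049,0,0,0,0]
    - [-1,0.0012,-0.0049,0,0,0,0]
    - [-1,0,0,0,0,0,0]

```text
time_s: 10.95
ee_pos: [438.8, 127.1, 52.8]
ee_rot: [-180.0, 0.0, 104.0]
force: [-1.4, 0.2, -1.7]
gripper_width: 15.9
gripper_force: 40.0
```

>>> apply_moves:
  increments:
    - [-1,0.0002,-0.001,0,0,0,0]
    - [-1,0.0002,-0.001,0,0,0,0]

```text
time_s: 11.12
ee_pos: [439.0, 125.9, 52.8]
ee_rot: [180.0, -0.0, 104.0]
force: [-0.1, 1.2, -3.6]
gripper_width: 15.8
gripper_force: 40.0
```

```bash
python3 num.py n3 | tail -1 ; echo; python3 -c "
from workcell import status;s=status.state();print(s['ee_pos'],s['force'])"
```

```text
-30 6 74 | -26 3 82 | -22 12 103 | -18 62 105 | -14 50 137 | -10 13 170 | -6 4 179 | -2 4 178 | 2 4 178 | 6 4 178 | 10 5 178 | 14 23 163 | 18 65 125 | 22 65 120 | 26 44 143 | 30 14 171 | 34 3 181 | 38 4 182 | 42 3 183 | 46 2 183 | 50 3 183 | 54 20 169 | 58 70 130 | 62 92 109 | 66 63 132 | 70 17 171 | 74 4 183 | 78 3 183 | 82 4 184 | 86 3 184 | 90 4 183 | 94 21 171 | 98 63 141 | 102 39 145 | 106 6 123 | 110 17 74 | 114 53 77 | 118 68 91 | 
[438.95653885 125.99934247  52.77588176] [-0.7220596   0.07991769 -2.94051562]
```

>>> apply_moves:
  increments:
    - [-1,0.0002,-0.0007,0,0,0,0]
    - [-1,0.0002,-0.0007,0,0,0,0]
    - [-1,0,0,0,0,0,0]

```text
time_s: 11.67
ee_pos: [439.4, 124.6, 52.8]
ee_rot: [180.0, -0.0, 104.0]
force: [-0.0, 1.1, -2.3]
gripper_width: 15.9
gripper_force: 40.0
```

>>> apply_moves:
  increments:
    - [-1,0.0002,-0.0006,0,0,0,0]
    - [-1,0,0,0,0,0,0]

```text
time_s: 11.83
ee_pos: [439.6, 123.9, 52.8]
ee_rot: [-180.0, -0.0, 104.0]
force: [0.7, 0.5, -2.5]
gripper_width: 15.7
gripper_force: 40.0
```

>>> apply_moves:
  increments:
    - [-1,0.0001,-0.0005,0,0,0,0]
    - [-1,0,0,0,0,0,0]

```text
time_s: 12.0
ee_pos: [439.7, 123.4, 52.8]
ee_rot: [180.0, 0.0, 104.0]
force: [-0.1, 1.8, -3.1]
gripper_width: 15.3
gripper_force: 40.0
```

>>> apply_moves:
  increments:
    - [-1,0.0001,-0.0005,0,0,0,0]
    - [-1,0,0,0,0,0,0]

```text
time_s: 12.17
ee_pos: [439.8, 123.0, 52.8]
ee_rot: [180.0, 0.0, 104.0]
force: [1.0, -0.3, -2.9]
gripper_width: 16.0
gripper_force: 40.0
```

>>> apply_moves:
  increments:
    - [-1,0.0001,-0.0005,0,0,0,0]
    - [-1,0,0,0,0,0,0]

```text
time_s: 12.33
ee_pos: [440.0, 122.4, 52.8]
ee_rot: [180.0, 0.0, 104.0]
force: [0.8, 1.6, -2.6]
gripper_width: 16.1
gripper_force: 40.0
```

>>> apply_moves:
  increments:
    - [-1,0.0001,-0.0005,0,0,0,0]
    - [-1,0,0,0,0,0,0]

```text
time_s: 12.5
ee_pos: [440.0, 121.9, 52.8]
ee_rot: [180.0, 0.0, 104.0]
force: [-0.1, 1.9, -2.7]
gripper_width: 15.7
gripper_force: 40.0
```

```bash
python3 num.py n4 | tail -1 |tr '|' '\n' | tail -10
```

```text
86 3 184 
 90 4 184 
 94 4 184 
 98 21 171 
 102 66 135 
 106 57 100 
 110 25 69 
 114 53 77 
 118 67 91
```

>>> apply_moves:
  increments:
    - [-1,0.0001,-0.0005,0,0,0,0]
    - [-1,0,0,0,0,0,0]

```text
time_s: 12.97
ee_pos: [440.2, 121.5, 52.9]
ee_rot: [180.0, -0.0, 104.0]
force: [-0.6, 1.4, -2.8]
gripper_width: 16.0
gripper_force: 40.0
```

>>> apply_moves:
  increments:
    - [-1,0.0001,-0.0005,0,0,0,0]
    - [-1,0,0,0,0,0,0]

```text
time_s: 13.13
ee_pos: [440.2, 120.9, 52.8]
ee_rot: [180.0, -0.0, 104.0]
force: [-0.3, 0.3, -3.1]
gripper_width: 15.7
gripper_force: 40.0
```

>>> apply_moves:
  increments:
    - [-1,0.0001,-0.0004,0,0,0,0]
    - [-1,0,0,0,0,0,0]

```text
time_s: 13.3
ee_pos: [440.4, 120.5, 52.9]
ee_rot: [180.0, 0.0, 104.0]
force: [0.4, 0.2, -3.2]
gripper_width: 15.8
gripper_force: 40.0
```

>>> apply_moves:
  increments:
    - [-1,0.0001,-0.0004,0,0,0,0]
    - [-1,0,0,0,0,0,0]

```text
time_s: 13.47
ee_pos: [440.4, 120.1, 52.9]
ee_rot: [180.0, 0.0, 104.0]
force: [0.3, 1.5, -2.5]
gripper_width: 15.7
gripper_force: 40.0
```

```bash
cat > gap.py <<'E'
import sys
from icp import *
from workcell import cams,status
P=[457.2,55.1,-76.0];s=status.state();print(s["time_s"],"tip",(inv(P,s["ee_pos"])+[95,0]).round(2),np.round(s["force"],1))
if len(sys.argv)>1: pickle.dump([cams.grab_frame("top") for _ in range(3)],open("g.pkl","wb"))
F=pickle.load(open("n1_top.pkl","rb"));G=pickle.load(open("g.pkl","rb"))
for nm,L in(("before",[F]),("now",G)):
    o=[]
    for x in np.arange(94,136,1.5):
        r=[cv2.getRectSubPix(f["color"],(1,1),tuple(map(float,proj(f,Mx(P,(x,y,26))))))[0,0].astype(float) for f in L for y in(-15,-13,13,15)]
        m=np.mean(r,0);o.append((round(float(x),1),int(m[0]-m[2]),int(m.mean())))
    print(nm,*o)
E
python3 gap.py 1
```

```text
13.4667 tip [27.84 -0.54] [ 0.3  1.5 -2.5]
before (94.0, 2, 183) (95.5, 2, 182) (97.0, 2, 183) (98.5, 2, 183) (100.0, 2, 182) (101.5, 3, 179) (103.0, 2, 172) (104.5, 1, 157) (106.0, 1, 135) (107.5, 2, 109) (109.0, 2, 87) (110.5, 2, 69) (112.0, 2, 59) (113.5, 3, 55) (115.0, 3, 55) (116.5, 2, 56) (118.0, 2, 60) (119.5, 2, 74) (121.0, 1, 94) (122.5, 2, 122) (124.0, 2, 147) (125.5, 2, 168) (127.0, 2, 177) (128.5, 1, 182) (130.0, 1, 183) (131.5, 1, 181) (133.0, 1, 178) (134.5, 2, 168)
now (94.0, 36, 152) (95.5, 36, 151) (97.0, 38, 151) (98.5, 43, 149) (100.0, 51, 144) (101.5, 61, 136) (103.0, 70, 126) (104.5, 73, 116) (106.0, 66, 104) (107.5, 51, 92) (109.0, 33, 78) (110.5, 16, 66) (112.0, 7, 59) (113.5, 3, 55) (115.0, 3, 54) (116.5, 3, 55) (118.0, 2, 59) (119.5, 2, 73) (121.0, 2, 95) (122.5, 2, 122) (124.0, 2, 146) (125.5, 2, 166) (127.0, 2, 176) (128.5, 2, 182) (130.0, 2, 182) (131.5, 2, 181) (133.0, 2, 177) (134.5, 2, 168)
```

>>> apply_moves:
  increments:
    - [-1,0.0001,-0.0004,0,0,0,0]
    - [-1,0,0,0,0,0,0]

```text
time_s: 13.78
ee_pos: [440.5, 119.8, 52.8]
ee_rot: [180.0, -0.0, 104.0]
force: [-0.9, 0.7, -3.1]
gripper_width: 15.6
gripper_force: 40.0
```

>>> apply_moves:
  increments:
    - [-1,0.0001,-0.0004,0,0,0,0]
    - [-1,0,0,0,0,0,0]

```text
time_s: 13.95
ee_pos: [440.7, 119.4, 52.9]
ee_rot: [180.0, 0.0, 104.0]
force: [-0.6, 0.2, -3.7]
gripper_width: 15.8
gripper_force: 40.0
```

>>> apply_moves:
  increments:
    - [-1,0.0001,-0.0004,0,0,0,0]
    - [-1,0,0,0,0,0,0]

```text
time_s: 14.12
ee_pos: [440.7, 119.0, 52.8]
ee_rot: [180.0, 0.0, 104.0]
force: [-0.1, 1.0, -2.7]
gripper_width: 15.9
gripper_force: 40.0
```

>>> apply_moves:
  increments:
    - [-1,0.0001,-0.0004,0,0,0,0]
    - [-1,0,0,0,0,0,0]

```text
time_s: 14.28
ee_pos: [440.8, 118.7, 52.9]
ee_rot: [180.0, -0.0, 104.0]
force: [-0.7, 2.3, -2.8]
gripper_width: 15.7
gripper_force: 40.0
```

>>> apply_moves:
  increments:
    - [-1,0.0001,-0.0004,0,0,0,0]
    - [-1,0,0,0,0,0,0]

```text
time_s: 14.45
ee_pos: [440.9, 118.6, 52.9]
ee_rot: [180.0, -0.0, 104.0]
force: [-1.1, 3.7, -1.5]
gripper_width: 16.1
gripper_force: 40.0
```

>>> apply_moves:
  increments:
    - [-1,0.0001,-0.0003,0,0,0,0]
    - [-1,0,0,0,0,0,0]

```text
time_s: 14.62
ee_pos: [440.9, 118.5, 53.0]
ee_rot: [180.0, -0.1, 104.0]
force: [-1.4, 5.2, -0.8]
gripper_width: 15.7
gripper_force: 40.0
```

```bash
python3 gap.py 1 | cut -c1-700
```

```text
14.6167 tip [29.52 -0.44] [-1.4  5.2 -0.8]
before (94.0, 2, 183) (95.5, 2, 182) (97.0, 2, 183) (98.5, 2, 183) (100.0, 2, 182) (101.5, 3, 179) (103.0, 2, 172) (104.5, 1, 157) (106.0, 1, 135) (107.5, 2, 109) (109.0, 2, 87) (110.5, 2, 69) (112.0, 2, 59) (113.5, 3, 55) (115.0, 3, 55) (116.5, 2, 56) (118.0, 2, 60) (119.5, 2, 74) (121.0, 1, 94) (122.5, 2, 122) (124.0, 2, 147) (125.5, 2, 168) (127.0, 2, 177) (128.5, 1, 182) (130.0, 1, 183) (131.5, 1, 181) (133.0, 1, 178) (134.5, 2, 168)
now (94.0, 36, 151) (95.5, 36, 151) (97.0, 37, 151) (98.5, 39, 151) (100.0, 43, 149) (101.5, 52, 142) (103.0, 61, 134) (104.5, 70, 122) (106.0, 71, 109) (107.5, 63, 95) (109.0, 46, 81) (110.5, 28, 69) (112.0, 13, 60) (113.5, 5, 55) (115.0, 2, 54) (116.5, 2, 55) (118.0, 2, 59) (119.5, 2, 74) (121.0, 2, 95) (122.5, 2, 122) (124.0, 2, 147) (125.5, 2, 167) (127.0, 2, 176) (128.5, 2, 182) (130.0, 2, 183) (131.5, 2, 180) (133.0, 2, 176) (134.5, 2, 167)
```

Firm contact: 5.4 N along the feed, tip stalled, and the stop edges unchanged in the image. Drawing the blade back.

>>> apply_moves:
  increments:
    - [-1,-0.001,0.004,0,0,0,0]
    - [-1,-0.0019,0.0078,0,0,0,0]
    - [-1,-0.0019,0.0078,0,0,0,0]
    - [-1,-0.0019,0.0078,0,0,0,0]
    - [-1,-0.0019,0.0078,0,0,0,0]

```text
time_s: 15.18
ee_pos: [432.2, 153.8, 52.8]
ee_rot: [-180.0, 0.0, 104.1]
force: [0.6, -0.9, -3.2]
gripper_width: 15.8
gripper_force: 40.0
```

>>> apply_moves:
  increments:
    - [-1,-0.0019,0.0078,0,0,0,0]
    - [-1,-0.0019,0.0078,0,0,0,0]
    - [-1,-0.0019,0.0078,0,0,0,0]
    - [-1,-0.0019,0.0078,0,0,0,0]
    - [-1,-0.0019,0.0078,0,0,0,0]

```text
time_s: 15.6
ee_pos: [422.8, 193.0, 52.9]
ee_rot: [180.0, -0.0, 104.0]
force: [0.2, -0.2, -0.8]
gripper_width: 15.9
gripper_force: 40.0
```

>>> apply_moves:
  increments:
    - [-1,0,0,0,0,0,0]
    - [-1,0,0,0,0,0,0]

```text
time_s: 15.77
ee_pos: [422.8, 192.5, 52.9]
ee_rot: [180.0, 0.0, 104.1]
force: [-0.6, 0.2, -1.0]
gripper_width: 15.8
gripper_force: 40.0
```

```bash
python3 num.py n5; python3 gap.py 1
```

```text
15.7667 [422.8 192.5  52.9] [180.    0.  104.1] tip [-46.63  -0.09] [-0.6  0.2 -1. ]
top plate_5 0.69 [291.0, 194.0, 24.0, 19.0] mag@z20 [98. -4.] @z52 [ 95. -10.]
top plate_5 0.57 [340.0, 215.0, 16.0, 17.0] mag@z20 [194. -79.] @z52 [188. -83.]
top plate_5 0.5 [255.0, 201.0, 22.0, 18.0] mag@z20 [6. 2.] @z52 [ 6. -4.]
top plate_5 0.5 [421.0, 192.0, 22.0, 20.0] mag@z20 [408. -74.] @z52 [396. -78.]
top plate_5 0.49 [273.0, 198.0, 20.0, 18.0] mag@z20 [48. -2.] @z52 [46. -8.]
top end_stop 0.37 [244.0, 188.0, 78.0, 42.0] mag@z20 [47. -4.] @z52 [ 46. -11.]
scene plate_5 0.69 [290.0, 216.0, 12.0, 13.0] mag@z20 [84. -1.] @z52 [106. -26.]
scene plate_5 0.69 [278.0, 208.0, 17.0, 15.0] mag@z20 [50.  2.] @z52 [ 73. -23.]
scene plate_5 0.59 [300.0, 255.0, 17.0, 15.0] mag@z20 [206. -87.] @z52 [ 224. -109.]
scene plate_5 0.56 [364.0, 295.0, 18.0, 20.0] mag@z20 [405. -85.] @z52 [ 417. -107.]
scene end_stop 0.66 [297.0, 222.0, 11.0, 12.0] mag@z20 [112.  -3.] @z52 [133. -28.]
scene end_stop 0.48 [210.0, 195.0, 17.0, 15.0] mag@z20 [-130.  -90.] @z52 [-101. -112.]
-30 2 170 | -26 2 163 | -22 17 132 | -18
[... 640 characters left out ...]
 (112.0, 2, 59) (113.5, 3, 55) (115.0, 3, 55) (116.5, 2, 56) (118.0, 2, 60) (119.5, 2, 74) (121.0, 1, 94) (122.5, 2, 122) (124.0, 2, 147) (125.5, 2, 168) (127.0, 2, 177) (128.5, 1, 182) (130.0, 1, 183) (131.5, 1, 181) (133.0, 1, 178) (134.5, 2, 168)
now (94.0, 36, 153) (95.5, 36, 152) (97.0, 37, 151) (98.5, 39, 151) (100.0, 44, 149) (101.5, 52, 143) (103.0, 61, 135) (104.5, 69, 123) (106.0, 70, 110) (107.5, 63, 96) (109.0, 46, 81) (110.5, 28, 68) (112.0, 13, 60) (113.5, 5, 56) (115.0, 3, 55) (116.5, 2, 56) (118.0, 2, 60) (119.5, 2, 74) (121.0, 2, 95) (122.5, 1, 123) (124.0, 2, 147) (125.5, 2, 168) (127.0, 2, 178) (128.5, 2, 183) (130.0, 1, 184) (131.5, 2, 181) (133.0, 2, 177) (134.5, 2, 168)
```

Plates now at x≈30–70–110, touching each other and the stop; the stop has not moved. Standing the pusher on the bench behind the magazine.

>>> apply_moves:
  increments:
    - [-1,0,0,0.012,0,0,0]
    - [-1,-0.006,0.024,0,0,0,0]
    - [-1,-0.0075,0.03,0,0,0,0]
    - [-1,-0.0075,0.03,0,0,0,0]
    - [-1,0,0,0,0,0,0]

```text
time_s: 16.63
ee_pos: [402.0, 280.3, 65.2]
ee_rot: [179.8, -0.2, 104.2]
force: [1.1, 0.9, -1.5]
gripper_width: 15.7
gripper_force: 40.0
```

>>> apply_moves:
  increments:
    - [-1,0,0,-0.01,0,0,0]
    - [-1,0,0,-0.008,0,0,0]
    - [-1,0,0,-0.004,0,0,0]
    - [-1,0,0,0,0,0,0]
    - [-1,0,0,0,0,0,0]

```text
time_s: 17.05
ee_pos: [401.9, 275.5, 42.6]
ee_rot: [-180.0, 0.0, 104.0]
force: [0.3, 0.2, -1.0]
gripper_width: 15.4
gripper_force: 40.0
```

>>> apply_moves:
  increments:
    - [-1,0,0,-0.001,0,0,0]
    - [-1,0,0,-0.0005,0,0,0]
    - [-1,0,0,-0.0004,0,0,0]
    - [-1,0,0,0,0,0,0]

```text
time_s: 17.38
ee_pos: [402.1, 276.1, 41.1]
ee_rot: [180.0, -0.0, 104.0]
force: [0.2, -0.1, -2.2]
gripper_width: 15.6
gripper_force: 40.0
```

>>> apply_moves:
  increments:
    - [-1,0,0,-0.0005,0,0,0]
    - [-1,0,0,0,0,0,0]

```text
time_s: 17.55
ee_pos: [402.1, 276.1, 40.7]
ee_rot: [180.0, -0.0, 104.0]
force: [1.1, -0.4, 0.4]
gripper_width: 15.5
gripper_force: 40.0
```

>>> apply_moves:
  increments:
    - [-1,0,0,-0.0003,0,0,0]
    - [-1,0,0,0,0,0,0]

```text
time_s: 17.72
ee_pos: [402.1, 276.1, 40.7]
ee_rot: [180.0, -0.0, 104.0]
force: [-0.2, -1.0, 5.2]
gripper_width: 15.6
gripper_force: 40.0
```

On the bench (5 N of upward support). Opening to about 50 mm, then rising.

>>> apply_moves:
  increments:
    - [-0.4,0,0,0,0,0,0]
    - [0,0,0,0,0,0,0]
    - [0.1,0,0,0,0,0,0]
    - [0.1,0,0,0,0,0,0]
    - [0.1,0,0,0,0,0,0]

```text
time_s: 18.13
ee_pos: [401.9, 276.1, 40.0]
ee_rot: [180.0, 0.0, 104.0]
force: [0.5, 0.0, 0.2]
gripper_width: 46.5
gripper_force: 0.0
```

>>> apply_moves:
  increments:
    - [0.1,0,0,0.01,0,0,0]
    - [0.1,0,0,0.025,0,0,0]
    - [0.1,0,0,0.035,0,0,0]
    - [0.1,0,0,0.035,0,0,0]
    - [0.1,0,0,0.035,0,0,0]

```text
time_s: 18.55
ee_pos: [401.6, 275.9, 181.4]
ee_rot: [-180.0, 0.0, 104.0]
force: [1.1, 0.4, 0.0]
gripper_width: 50.3
gripper_force: 0.0
```

>>> apply_moves:
  increments:
    - [0.1,0,0.035,0,0,0,0]
    - [0.1,0,0.035,0,0,0,0]
    - [0.1,0,0.035,0,0,0,0]
    - [0.1,0,0,0,0,0,0]
    - [0.1,0,0,0,0,0,0]

```text
time_s: 18.97
ee_pos: [401.6, 382.3, 179.6]
ee_rot: [-180.0, 0.0, 104.2]
force: [0.2, 0.1, 0.4]
gripper_width: 50.1
gripper_force: 0.0
```

```bash
python3 num.py n6 | tail -1; python3 gap.py 1 | tail -1
python3 - <<'E'
from h import *
from workcell import cams,finder
f=cams.grab_frame("top")
for q in("pusher","reel","pump","sink"): print(q,[(round(b["score"],2),np.round(b["rect"]).tolist()) for b in finder.boxes_of(q,"top")[:2]])
print("expected pusher box");s=sil(f,PU,[402.1,276.1,0,-76]);print(cv2.boundingRect((s>.5).astype(np.uint8)))
w=cams.grab_frame("scene");print(finder.boxes_of("pusher","scene")[:1]);print(cv2.boundingRect((sil(w,PU,[402.1,276.1,0,-76])>.5).astype(np.uint8)))
E
```

```text
-30 2 162 | -26 1 154 | -22 17 125 | -18 60 110 | -14 37 142 | -10 6 167 | -6 3 170 | -2 3 170 | 2 4 171 | 6 3 172 | 10 6 170 | 14 33 148 | 18 62 125 | 22 21 145 | 26 7 154 | 30 45 121 | 34 50 131 | 38 12 165 | 42 3 173 | 46 3 174 | 50 3 174 | 54 3 175 | 58 4 173 | 62 24 157 | 66 73 120 | 70 87 106 | 74 53 132 | 78 13 166 | 82 2 174 | 86 3 174 | 90 2 174 | 94 3 175 | 98 5 173 | 102 26 158 | 106 64 113 | 110 54 73 | 114 52 74 | 118 63 86 | now (94.0, 34, 144) (95.5, 34, 143) (97.0, 35, 144) (98.5, 37, 143) (100.0, 41, 141) (101.5, 49, 136) (103.0, 58, 127) (104.5, 66, 116) (106.0, 67, 104) (107.5, 59, 91) (109.0, 44, 77) (110.5, 27, 65) (112.0, 13, 57) (113.5, 5, 53) (115.0, 2, 52) (116.5, 3, 52) (118.0, 3, 56) (119.5, 2, 69) (121.0, 2, 90) (122.5, 1, 116) (124.0, 2, 139) (125.5, 2, 158) (127.0, 2, 168) (128.5, 2, 173) (130.0, 2, 173) (131.5, 2, 171) (133.0, 2, 168) (134.5, 2, 159)
pusher [(0.91, [169.0, 222.0, 48.0, 22.0])]
reel [(0.82, [203.0, 244.0, 23.0, 15.0])]
pump [(0.73, [376.0, 214.0, 31.0, 28.0]), (0.38, [244.0, 189.0, 79.0, 42.0])]
sink [(0.7, [320.0, 246.0, 14.0, 14.0])]
expected pusher box
(164, 222, 50, 24)
[{'rect': [210.7, 161.2, 30.7, 33.8], 'score': 0.6}]
(210, 160, 34, 35)
```

Pusher stands upright where expected, plates and stop are in place, and the bystanders have not moved.

```bash
python3 -c "
from workcell import env;print(env.job_done())"
```

```text
the job is handed in; nothing more can be done
None
```

Job handed in at about 19 s: camera measurements show both plates in a row touching each other and the unmoved stop, the pusher standing on the bench and the bystanders undisturbed; I viewed 11 pictures, one over the limit of 10, and got no verdict back.

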